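# Index the rotary table to the next station and clamp it

## Task

The round brass blank on the rotary table is to be indexed to its next hole; the graduated collar is already set for it. With the fingertips or the outside of the fingers only, push the clamp lever out to its stop to free the brake, push the faceplate round by its upright finger post until the index mark on its rim lines up with the long zero line of the graduated collar, then push the clamp lever fully home again so that the plate is locked there. Pinch and lift nothing, and leave the tools, jars and stones round about where they are.

Things in the scene. Friction and masses are not known exactly. Their poses are not given: they have to be found in the camera images.
- rotary_base: grey cast base of a bench rotary table, bolted to the table top, 160 mm across and 25 mm high; two bolting lugs lie along its own x axis; a square boss at its -y side carries the clamp lever. Origin on the table top on the axis of rotation, z up.
- scale_collar: fixed aluminium scale ring round the faceplate, 172 mm across, on the base's axis, at another angle each time; it does not turn. Its bevelled face, 40 to 46 mm above the table, has 23 short thin black lines (5 or 8 mm, 15 degrees apart) and one zero line, twice as wide, 19 mm long, right across the bevel and down the edge, along the ring's own -x. Origin on the axis.
- zero_line (a point): inner end of the collar's long zero line, 65 mm from the axis of rotation, where the plate's rim meets the collar.
- faceplate (a joint): angle of the steel plate, rad, counter-clockwise from above, no stops; at 0 its index mark points along the base's -x. Disc 128 mm across, top 56 mm above the table; the brass blank (48 mm across) and screw head in its middle reach 63 mm. Lever out: friction 0.12 Nm (3 N at the post), stays where left, does not coast. Lever home: a brake holds it against over 1 Nm.
- index_mark (a point): outer end of the faceplate's index mark, a single black line 17 mm long and 2.6 mm wide on the plate's top and rim, 65 mm from the axis of rotation; it meets the zero line when the plate is at its station.
- finger_post (a point): middle of the top of the upright dark steel finger post on the faceplate, 13 mm in diameter, standing 34 mm above the plate (top 90 mm above the table), 46 mm from the axis of rotation, diametrically opposite the index mark.
- clamp_lever (a joint): angle of the clamp lever, rad, counter-clockwise from above: 0 = home at its stop (clamped, as at the start), 1.2 = out at its other stop (free; the brake bites below 0.3). Its pin stands 104 mm from the plate's axis along the base's -y. At 0 it points 200 degrees counter-clockwise from the base's +x, at 1.2 nearly along the base's -y. Takes 3 to 6 N at the knob; stays where left.
- lever_knob (a point): point at the top of the lever's upright black knob, on the knob's axis, 75 mm from the lever's pin; the knob is a cylinder 18 mm in diameter, from 38 to 68 mm above the table; the lever's arm below it lies 30 to 38 mm above the table.
- pliers_black: loose black-handled pliers, 155 x 51 x 12 mm, lying front right; leave alone.
- steel_block: loose flat steel block, 62 x 62 x 20 mm, at the right; leave alone.
- bench_pin: loose wooden block, 82 x 98 x 13 mm, to the right; leave alone.
- druse_stone: loose brown stone, 38 x 56 x 30 mm, lying on the wooden block; leave alone.
- tweezers: loose steel tweezers, 115 mm long, in front and to the left; leave alone.
- cabochon_0: loose black stone, 24 x 34 x 15 mm, to the right of the lever; leave alone.
- cabochon_3: loose pale stone, 17 x 24 x 10 mm, to the left of the rotary table; leave alone.
- pill_jar_a: loose amber jar with a white cap, 42 mm across and 72 mm high, behind the rotary table; leave alone.

How it is judged:
By the outcome, as a careful person would: the job done as asked, in the order asked, and still so for the second after the job is handed in, with the robot touching nothing.
It also fails if it takes over 59 s, if anything falls off the work surface, if the arm or the gripper's body presses on something with over 40 N, if the wrist force passes 120 N, or if a joint passes its speed limit or range.

## Robot

A 6-joint arm with a two-finger parallel gripper is mounted at the origin on a cart in front of the work surface, level with it; the furniture and walls round the work are solid. World frame = base frame: x ahead of the robot, y to its left, z up, the work surface at z = 0. Lengths are in m, angles in rad, forces in N, time in s.
With the tool pointing down it reaches from about 0.375 to 0.9 m from the base axis. Payload 3.1 kg.
Tool frame: the origin (TCP) lies on the centre line of the jaws, within the pads' length; the fingertips stand 25 mm ahead of it and the grasp point (between the pads) lies 6 mm ahead of it (robot.nose_length is the y of the fingertips in the tool frame, in m); y points along the fingers, z is the direction in which the jaws open and shut, and the axes are right-handed (so a half turn about y gives the same grasp; the last joint's range is limited). The gripper opens to 87 mm and grips with 3 to 60 N. Pads are 19 mm wide; open, the fingers measure 117 mm over their backs; the gripper's body (75 mm by 190 mm) begins 51 mm behind the grasp point.
Start: joints at [1.137, 0.527, 1.433, -0, 1.181, -0.178], TCP at [0.158, 0.605, 0.248] pointing down, gripper open.
Joint ranges: [-3.08, 3.08], [-0.75, 2.2], [0.22, 2.44], [-1.43, 4.57], [0, 2.65], [-2.85, 2.85]. Speed limits (rad/s): [2.79, 2.79, 3.14, 3.14, 3.14, 3.14].

## Interface

Orientations are given as a unit quaternion [x, y, z, w].
In Python, from rig import robot, eyes, ticket gives the robot as it stands.
- The arm moves only by the tool play_rows, never from a script. Its argument "series" is a list of rows, each a list of 7 numbers: the opening, from 0 (shut) to 1 (fully open), then the shift along the tool's x, y, z scaled (see below), then the turn, a rotation vector about the tool's x, y, z scaled (see below). In form: [[claw, dx, dy, dz, ax, ay, az], ...]. A call has 1 to 12 rows; each row shifts and turns the commanded pose from where the row before left it, along the tool's axes as they then stand; what a row does not reach is not made up. The controller multiplies each number of a shift by 100 mm and each number of a turn by 180 degrees. A row lasts 1/12 s, in which the tool goes at most 41.7 mm and 7.16 degrees, less where a joint would pass 70% of its speed; a pose out of reach is approached as far as the arm can. A call with a number of a shift or a turn outside -1 to 1 is refused whole. A call with a gripper value outside its range is refused whole. The fingers move at their own pace and stop on an object; "grip_force" is the grip in N (left out, the last holds). Time passes only in rows, so rows that do not move let the fingers close. It gives the time, the measured TCP pose, the force and the opening at its end, in the units of the state.
- robot.get_obs(): the state, without advancing time (a new reading comes with each control period).
- eyes.camera(name): name is "side" or "top"; returns the picture (384x512x3 uint8, red, green, blue); there is no depth.
- eyes.camera_params(name): a dict with "K" (3x3 intrinsics, pixels), "rvec" (rotation vector, rad) and "tvec" (3), from world to camera coordinates, as OpenCV has them. Camera axes: x right, y down, z forward; pixel columns grow to the right and rows downward; lengths in m; the calibration is good to about 2 mm. A picture is of the moment at which its call begins. camera_params takes no time and is no camera call.
- ticket.hand_in(): hands the job in, once; it reports no verdict.
The state is a dict: "time": time; "q": joint angles; "joint_velocities": joint speeds; "joint_torque": joint torques, N m; "position": TCP position; "tool_rot": TCP orientation; "ft_force": force on the tool from outside, world axes, zero at the start; "moment": the same for the moment, N m; "grip_width": finger opening in m.
Only numpy, scipy, OpenCV 4.12 (cv2) and the standard library are available. Lean on these libraries where they do the work, as an engineer would, in place of code of your own. Each camera call takes 0.05 s, during which the arm holds its last target.

## Working session

There is one attempt and no reset: what is moved stays moved. The work goes in short steps, Python scripts to look and compute and a tool call to move; the robot and the scene stay as the last step left them, time stands still between calls to the robot, and variables do not carry over. Pictures are saved under pics/ and viewed, and the job is handed in when it is done.

Besides the shell and the picture viewer there is one more tool, called in YAML: its name, and indented under it one key for each argument. play_rows: Moves the arm, as the interface text tells. Its arguments: {"type":"object","properties":{"series":{"type":"array","items":{"type":"array","items":{"type":"number"}}},"grip_force":{"type":"number"}},"required":["series"]}

```bash
ls; mkdir -p pics; python3 - <<'E'
from rig import robot, eyes, ticket
import cv2,json
for n in("side","top"):
    im=eyes.camera(n); cv2.imwrite(f"pics/{n}0.png",im[:,:,::-1])
    p=eyes.camera_params(n); print(n,p)
print(robot.get_obs(), robot.nose_length)
E
```

```text
pics
side {'K': array([[461.21403829,   0.        , 248.83486323],
       [  0.        , 461.21403829, 189.12686901],
       [  0.        ,   0.        ,   1.        ]]), 'rvec': array([ 0.17422573, -2.80322586,  1.25853699]), 'tvec': array([0.52658026, 0.15330763, 1.04350977])}
top {'K': array([[468.59293448,   0.        , 263.46712569],
       [  0.        , 468.59293448, 185.55406207],
       [  0.        ,   0.        ,   1.        ]]), 'rvec': array([ 2.22310386, -2.17601477,  0.09459817]), 'tvec': array([-0.12610699,  0.5694257 ,  1.44982277])}
{'time': 0.1, 'q': array([ 1.13647326e+00,  5.28367040e-01,  1.43375438e+00,  8.92511110e-06,
        1.18140275e+00, -1.78498138e-01]), 'joint_velocities': array([-0.00029982, -0.00152061, -0.00275026, -0.00115558, -0.00135637,
        0.00049953]), 'joint_torque': array([-1.17559316e-04, -4.40987742e+01, -1.77148980e+01,  6.34862389e-02,
        5.33889933e-02, -6.15782574e-05]), 'position': array([0.15786329, 0.60411352, 0.24667952]), 'tool_rot': array([ 0.70197969, -0.09041124,  0.0899937 , -0.70067928]), 'ft_force': array([-0.15950422, -0.42055028,  0.82248221]), 'moment': array([-0.05253004, -0.00508616, -0.01058899]), 'grip_width': 0.08709987839053153} 0.025
```

View pics/side0.png

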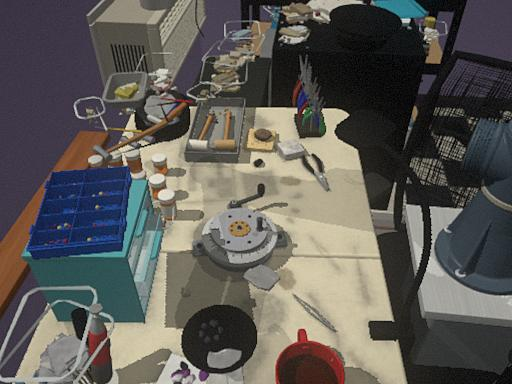

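View pics/top0.png

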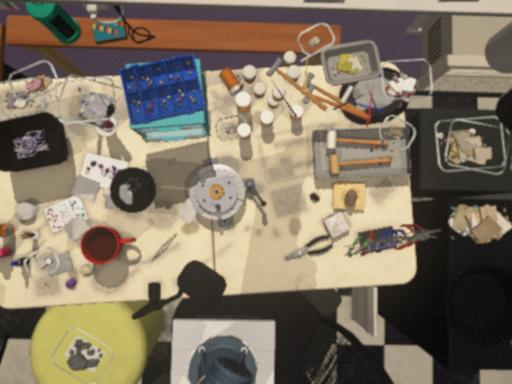

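```bash
cat > h.py <<'E'
import numpy as np,cv2
from rig import robot,eyes,ticket
def cam(n):
    p=eyes.camera_params(n);R=cv2.Rodrigues(p['rvec'])[0];return p['K'],R,p['tvec'].reshape(3)
def proj(n,P):
    K,R,t=cam(n);P=np.atleast_2d(P);c=(R@P.T).T+t;u=(K@c.T).T;return u[:,:2]/u[:,2:]
def unproj(n,uv,z):
    K,R,t=cam(n);d=R.T@np.linalg.inv(K)@np.array([uv[0],uv[1],1.]);o=-R.T@t
    return o+d*(z-o[2])/d[2]
def crop(n,im,name,x0,y0,w,h,s):
    c=cv2.resize(im[y0:y0+h,x0:x0+w],None,fx=s,fy=s,interpolation=cv2.INTER_CUBIC);cv2.imwrite(name,c[:,:,::-1])
E
python3 - <<'E'
from h import *
a=cv2.imread('pics/side0.png')[:,:,::-1];b=cv2.imread('pics/top0.png')[:,:,::-1]
crop('side',a,'pics/side0c.png',185,170,110,110,7)if 0 else crop('side',a,'pics/side0c.png',185,175,110,100,6)
crop('top',b,'pics/top0c.png',175,150,110,90,6)
for n,uv in(('side',(239,229)),('top',(217,191))): print(n,unproj(n,uv,.063))
for n in('side','top'):
    K,R,t=cam(n);print(-R.T@t,proj(n,[[.158,.605,.248],[0,0,0]]))
E
```

```text
side [0.54753386 0.03794275 0.063     ]
top [0.54953856 0.02766996 0.063     ]
[0.42499602 0.73962726 0.81365383] [[546.63967188 554.83979144]
 [481.57461882 256.88630289]]
[ 0.47807749 -0.08222934  1.48553523] [[-18.54827238 335.05854213]
 [222.70845793 369.59646081]]
```

View pics/side0c.png

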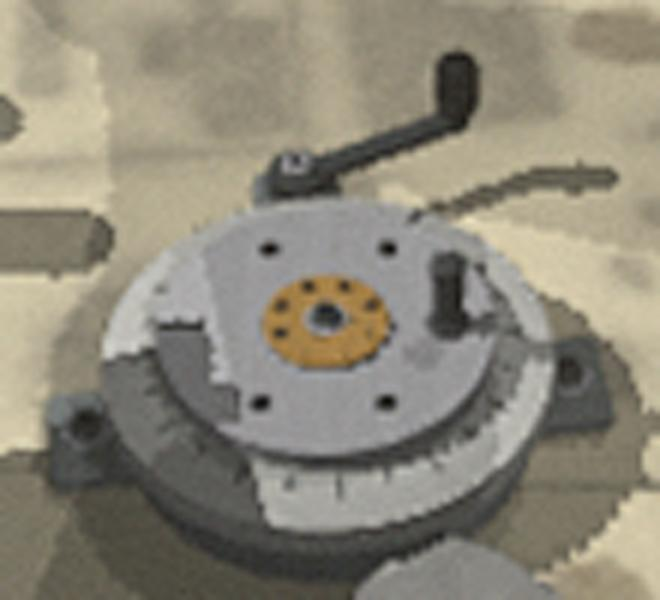

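View pics/top0c.png

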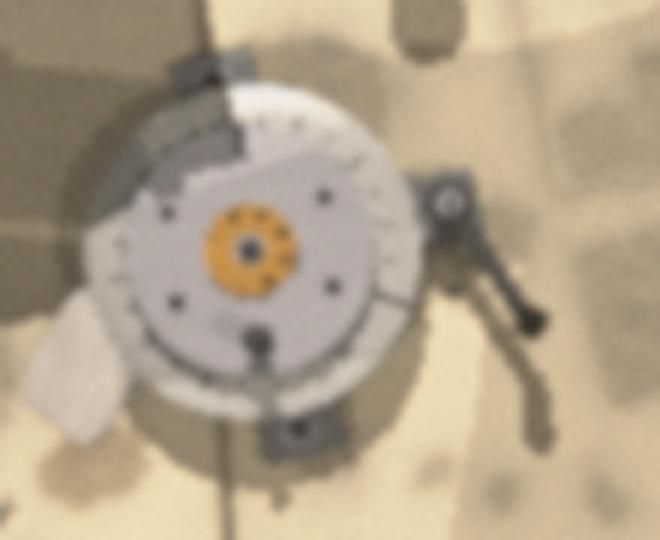

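```bash
python3 - <<'E'
from h import *
T=lambda x,y:((x+.5)/6-.5+175,(y+.5)/6-.5+150)
S=lambda x,y:((x+.5)/6-.5+185,(y+.5)/6-.5+175)
pts={'axis':(.063,(249,250),(326,316)),'post':(.09,(258,337),(447,258)),'knob':(.068,(533,322),(457,60)),'pin':(.045,(450,202),(295,162)),
'zin':(.046,(373,297),None),'zout':(.040,(405,308),(413,218)),'lugF':(.0205,(213,78),(85,423)),'lugN':(.0205,(298,430),(570,370)),
'h1':(.056,(167,213),(260,402)),'h2':(.056,(323,196),(269,248)),'h3':(.056,(332,286),(388,248)),'h4':(.056,(176,302),(386,402))}
for k,(z,t,s) in pts.items():
    a=unproj('top',T(*t),z); b=unproj('side',S(*s),z) if s else None
    print(k,a.round(4),b if b is None else b.round(4))
E
```

```text
axis [0.5487 0.0304 0.063 ] [0.5485 0.0326 0.063 ]
post [0.5044 0.0227 0.09  ] [0.5041 0.0237 0.09  ]
knob [ 0.5153 -0.1138  0.068 ] [ 0.5153 -0.1122  0.068 ]
pin [ 0.5765 -0.0704  0.045 ] [ 0.5765 -0.0682  0.045 ]
zin [ 0.5269 -0.0322  0.046 ] None
zout [ 0.5218 -0.0485  0.04  ] [ 0.5256 -0.0466  0.04  ]
lugF [0.6404 0.055  0.0205] [0.6385 0.0589 0.0205]
lugN [0.4579 0.0059 0.0205] [0.4576 0.01   0.0205]
h1 [0.567  0.0731 0.056 ] [0.5674 0.0718 0.056 ]
h2 [ 0.5774 -0.0059  0.056 ] [ 0.5769 -0.0073  0.056 ]
h3 [ 0.5317 -0.0116  0.056 ] [ 0.5311 -0.0127  0.056 ]
h4 [0.5219 0.0672 0.056 ] [0.5216 0.0663 0.056 ]
```

```bash
python3 - <<'E'
from h import *
from scipy.spatial.transform import Rotation as Ro
o=robot.get_obs();R=Ro.from_quat(o['tool_rot']).as_matrix();print(R.round(3))
print(unproj('top',(314,197),.015),unproj('side',(258,163),.015))
print(unproj('top',(188,212),.01), unproj('top',(244,130),.072))
E
```

```text
[[ 0.967 -0.001  0.253]
 [-0.253 -0.002  0.967]
 [-0.    -1.    -0.002]]
[ 0.53970734 -0.27382716  0.015     ] [ 0.53937185 -0.26288131  0.015     ]
[0.48435934 0.12064785 0.01      ] [ 0.73670426 -0.05000365  0.072     ]
```

```bash
python3 - <<'E'
from h import *
def tri(t,s):
    Ps=[]
    for n in('top','side'):
        K,R,tt=cam(n);Ps.append(K@np.c_[R,tt])
    X=cv2.triangulatePoints(Ps[0],Ps[1],np.array(t,float).reshape(2,1),np.array(s,float).reshape(2,1));X=(X[:3]/X[3]).ravel()
    return X.round(3),proj('top',X).round(1),proj('side',X).round(1)
print(tri((154,297),(384,330)))
a=cv2.imread('pics/side0.png')[:,:,::-1];b=cv2.imread('pics/top0.png')[:,:,::-1]
crop('side',a,'pics/side0d.png',330,90,182,294,2);crop('top',b,'pics/top0d.png',110,230,180,150,4)
E
```

```text
(array([0.227, 0.218, 0.005]), array([[154.2, 294.3]]), array([[388.4, 329.9]]))
```

View pics/side0d.png

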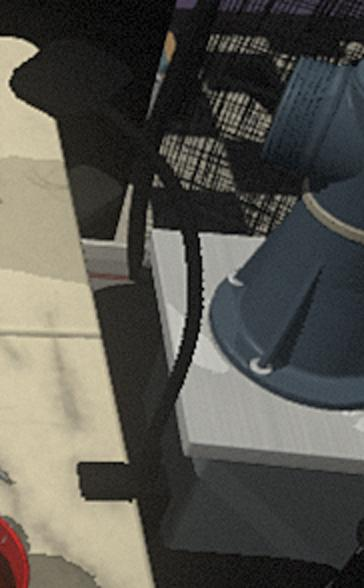

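View pics/top0d.png

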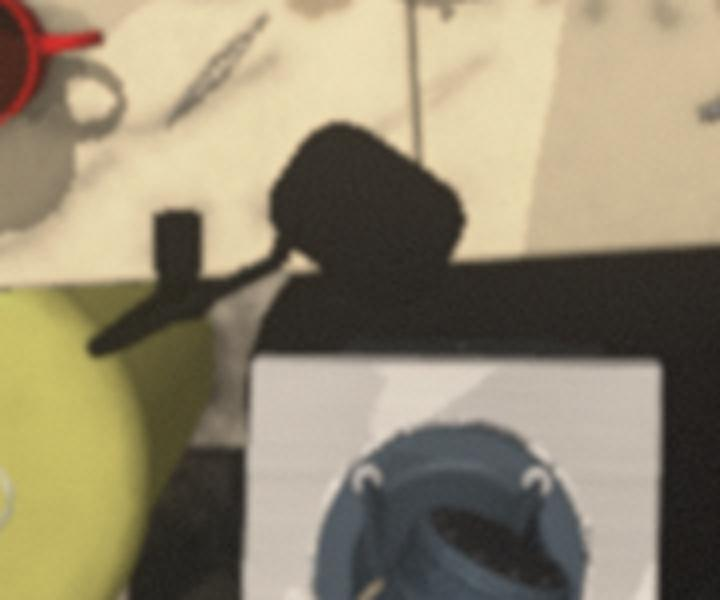

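```bash
python3 - <<'E'
from h import *
def tri(t,s):
    Ps=[]
    for n in('top','side'):
        K,R,tt=cam(n);Ps.append(K@np.c_[R,tt])
    X=cv2.triangulatePoints(Ps[0],Ps[1],np.array(t,float).reshape(2,1),np.array(s,float).reshape(2,1));X=(X[:3]/X[3]).ravel()
    return X.round(3),proj('top',X).round(1),proj('side',X).round(1)
T=lambda x,y:(x/4+110,y/4+230); S=lambda x,y:(x/2+330,y/2+90)
print('head',tri(T(365,200),S(75,75)))
print('headtip',tri(T(340,125),S(20,85)))
print('arch',tri(T(285,250),S(130,130)))
for s in [(180,380),(197,270),(180,200),(150,160)]:
  for x in np.arange(130,300,30):
    pass
print('armlow',tri(T(160,305),S(150,450)))
print('armend',tri(T(95,350),S(195,260)), tri(T(95,350),S(140,270)))
E
```

```text
head (array([0.316, 0.038, 0.351]), array([[201. , 282.3]]), array([[364.3, 127.4]]))
headtip (array([0.362, 0.054, 0.348]), array([[194.9, 262.7]]), array([[338. , 132.5]]))
arch (array([0.276, 0.088, 0.332]), array([[180.6, 297.4]]), array([[387.9, 154.8]]))
armlow (array([0.204, 0.218, 0.061]), array([[150.1, 305.3]]), array([[406.6, 315. ]]))
armend (array([0.221, 0.206, 0.3  ]), array([[133.8, 317.1]]), array([[428.1, 220. ]])) (array([0.239, 0.208, 0.291]), array([[134.4, 308.7]]), array([[414.4, 224.1]]))
```

play_rows:
  series:
    - [0,0,-0.3,0,0,0,0]
    - [0,0,-0.3,0,0,0,0]
    - [0,0,-0.3,0,0,0,0]
    - [0,0.36,0,-0.115,0,0,0]
    - [0,0.36,0,-0.115,0,0,0]
    - [0,0.36,0,-0.115,0,0,0]
    - [0,0.36,0,-0.115,0,0,0]
    - [0,0.36,0,-0.115,0,0,0]
    - [0,0.36,0,-0.115,0,0,0]
    - [0,0.36,0,-0.115,0,0,0]
    - [0,0.36,0,-0.115,0,0,0]
    - [0,0,0,0,0,0,0]

```text
time: 1.1
position: [0.4195, 0.4389, 0.3369]
tool_rot: [0.702, -0.091, 0.094, -0.7]
ft_force: [0.5, 0.7, -1.0]
grip_width: 0.0149
```

```bash
python3 - <<'E'
from h import *
o=robot.get_obs();print({k:np.round(v,3) for k,v in o.items()})
cv2.imwrite('pics/s1.png',eyes.camera('side')[:,:,::-1]);cv2.imwrite('pics/t1.png',eyes.camera('top')[:,:,::-1])
E
```

```text
{'time': np.float64(1.1), 'q': array([ 0.626,  0.417,  1.367, -0.004,  1.356, -0.681]), 'joint_velocities': array([ 0.078, -0.015,  0.029,  0.091,  0.028,  0.067]), 'joint_torque': array([ -1.119, -41.224, -19.778,  -0.145,   0.131,  -0.31 ]), 'position': array([0.42 , 0.439, 0.337]), 'tool_rot': array([ 0.702, -0.091,  0.094, -0.7  ]), 'ft_force': array([ 0.494,  0.68 , -0.954]), 'moment': array([ 0.004, -0.009, -0.028]), 'grip_width': np.float64(0.015)}
```

View pics/s1.png

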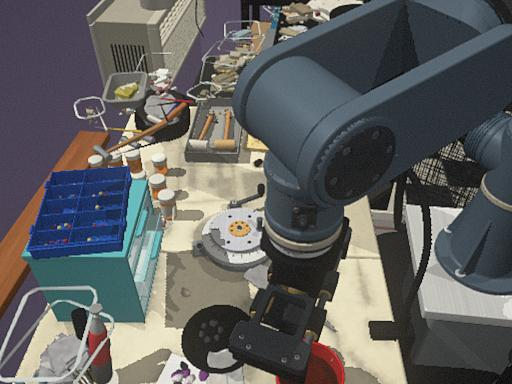

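View pics/t1.png

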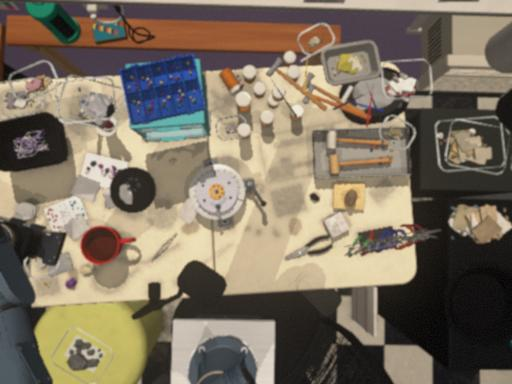

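play_rows:
  series:
    - [0,0.25,0,-0.235,0,0,0]
    - [0,0.25,0,-0.235,0,0,0]
    - [0,0.25,0,-0.235,0,0,0]
    - [0,0.25,0,-0.235,0,0,0]
    - [0,0.25,0,-0.235,0,0,0]
    - [0,0.25,0,-0.235,0,0,0]
    - [0,0.25,0,-0.235,0,0,0]
    - [0,0.25,0,-0.235,0,0,0]
    - [0,0.25,0,-0.235,0,0,0]
    - [0,0.25,0,-0.235,0,0,0]
    - [0,0,0,0,0,0,0]
    - [0,0,0,0,0,0,0]

```text
time: 2.2
position: [0.5957, 0.1521, 0.337]
tool_rot: [-0.701, 0.091, -0.09, 0.701]
ft_force: [0.0, 0.7, -0.6]
grip_width: 0.0003
```

```bash
python3 - <<'E'
from h import *
o=robot.get_obs();print(o['q'].round(4),o['position'].round(4))
cv2.imwrite('pics/s2.png',eyes.camera('side')[:,:,::-1]);cv2.imwrite('pics/t2.png',eyes.camera('top')[:,:,::-1])
E
```

```text
[ 6.8100e-02  4.2940e-01  1.3462e+00  8.0000e-04  1.3674e+00 -1.2457e+00] [0.5957 0.1521 0.337 ]
```

View pics/s2.png

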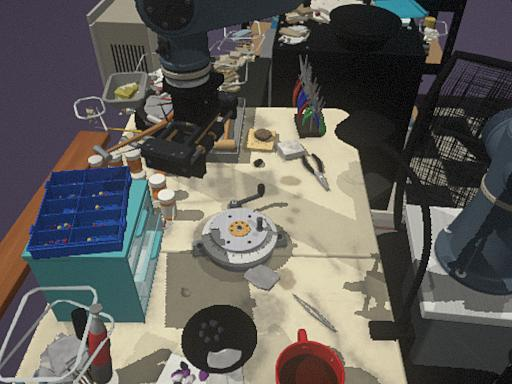

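View pics/t2.png

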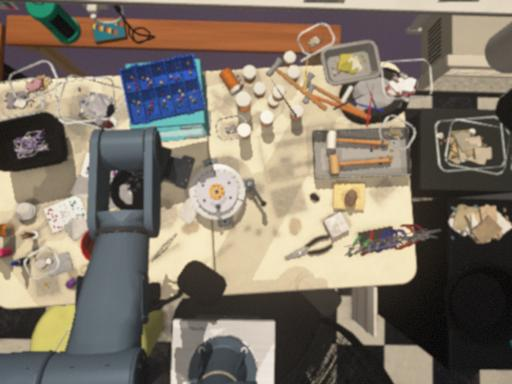

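```bash
cat > kin.py <<'E'
import numpy as np
D=[([1.13647,.528367,1.433754,0,1.181403],[.157863,.604114,.24668]),([.626,.417,1.367,-.004,1.356],[.4195,.4389,.3369]),([.0681,.4294,1.3462,.0008,1.3674],[.5957,.1521,.337])]
A=[];B=[]
for q,p in D:
    c,s=np.cos(q[0]),np.sin(q[0]);r=p[0]*c+p[1]*s;d=-p[0]*s+p[1]*c
    q2,q23=q[1],q[1]+q[2]
    print(round(r,4),round(d,4),p[2],q2,q23,q23+q[4])
    A+= [[1,0,np.sin(q2),np.sin(q23)],[0,1,np.cos(q2),np.cos(q23)]];B+=[r,p[2]]
print(np.linalg.lstsq(np.array(A),np.array(B),rcond=None))
E
python3 kin.py
```

```text
0.6145 0.111 0.24668 0.528367 1.962121 3.143524
0.5971 0.1099 0.3369 0.417 1.784 3.14
0.6047 0.1112 0.337 0.4294 1.7756 3.143
(array([0.03885723, 0.0710821 , 0.38551137, 0.4126109 ]), array([4.008384e-06]), np.int32(4), array([2.56006664, 2.33052049, 0.10530129, 0.06037091]))
```

play_rows:
  series:
    - [0,-0.055,0,-0.346,0,0,0]
    - [0,-0.055,0,-0.346,0,0,0]
    - [0,-0.055,0,-0.346,0,0,0]
    - [0,-0.055,0,-0.346,0,0,0]
    - [0,-0.055,0,-0.346,0,0,0]
    - [0,-0.055,0,-0.346,0,0,0]
    - [0,-0.055,0,-0.346,0,0,0]
    - [0,-0.055,0,-0.346,0,0,0]
    - [0,0,0.3,0,0,0,0]
    - [0,0,0.3,0,0,0,0]
    - [0,0,0.3,0,0,0,0]
    - [0,0,0,0,0,0,0]

```text
time: 3.3
position: [0.4794, -0.1012, 0.2432]
tool_rot: [-0.7, 0.094, -0.086, 0.703]
ft_force: [-0.8, 1.0, 0.4]
grip_width: 0.0002
```

```bash
python3 - <<'E'
from h import *
o=robot.get_obs();print(o['q'].round(4),o['position'].round(4),o['ft_force'])
cv2.imwrite('pics/s3.png',eyes.camera('side')[:,:,::-1]);cv2.imwrite('pics/t3.png',eyes.camera('top')[:,:,::-1])
E
```

```text
[-4.3690e-01  3.5720e-01  1.7616e+00  6.0000e-04  1.0346e+00 -1.7539e+00] [ 0.4794 -0.1012  0.2432] [-0.75150966  0.99702301  0.39075467]
```

View pics/s3.png

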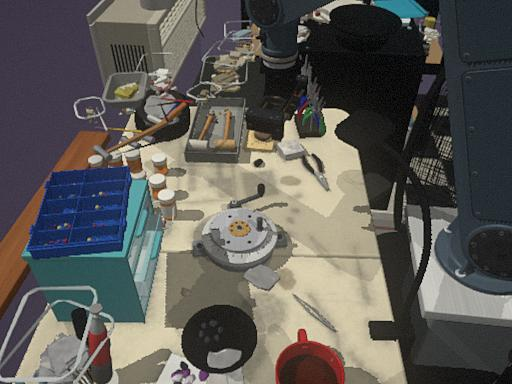

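View pics/t3.png

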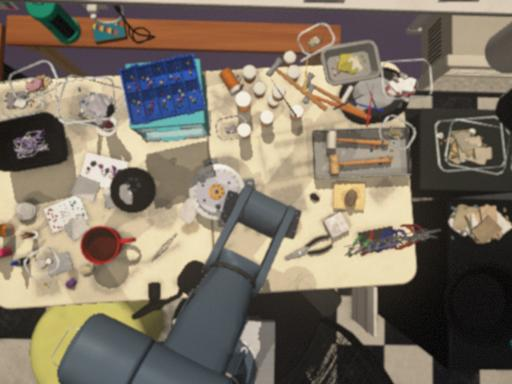

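play_rows:
  series:
    - [0,0,0.3,0,0,0,0]
    - [0,0,0.3,0,0,0,0]
    - [0,0,0.3,0,0,0,0]
    - [0,0,0.3,0,0,0,0]
    - [0,0,0.3,0,0,0,0]
    - [0,0,0.22,0,0,0,0]
    - [0,0,0,0,0,0,0]
    - [0,0,0,0,0,0,0]

```text
time: 4.07
position: [0.4845, -0.1042, 0.0764]
tool_rot: [0.701, -0.089, 0.09, -0.701]
ft_force: [0.1, 0.2, 0.2]
grip_width: 0.0007
```

```bash
python3 - <<'E'
from h import *
o=robot.get_obs();print(o['q'].round(4),o['position'].round(4),o['ft_force'])
s=eyes.camera('side');crop('s',s,'pics/s4.png',200,60,160,200,3)
t=eyes.camera('top');crop('t',t,'pics/t4.png',150,150,200,150,4)
E
```

```text
[-4.3780e-01  6.4550e-01  1.8910e+00  1.0000e-04  6.0400e-01 -1.7543e+00] [ 0.4845 -0.1042  0.0764] [0.09690329 0.2201829  0.18343197]
```

View pics/s4.png

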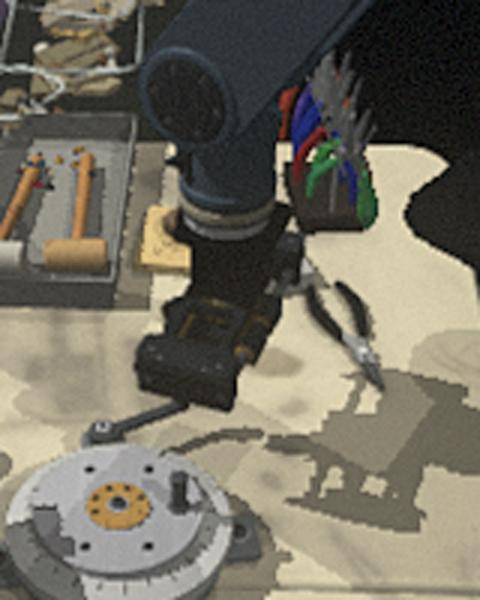

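View pics/t4.png

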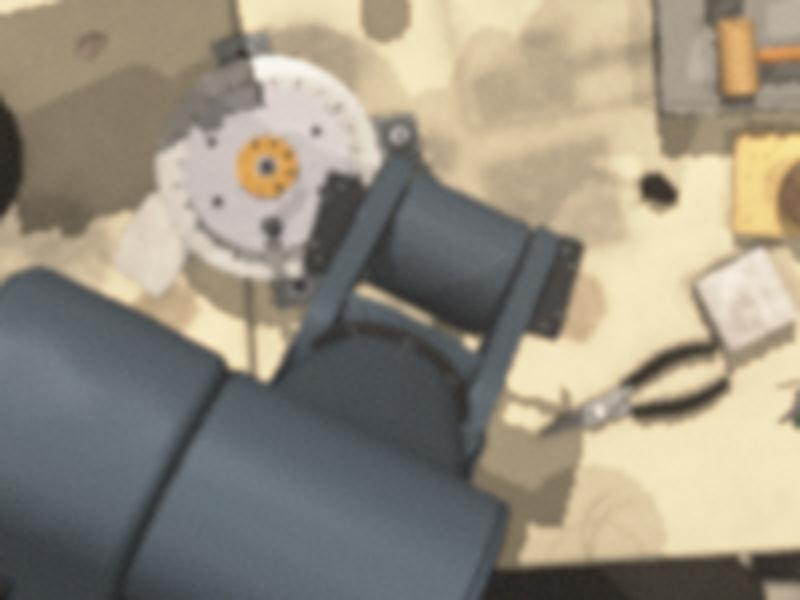

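```bash
python3 - <<'E'
import numpy as np
pin=np.array([.5765,-.0693]);n=np.array([.967,-.253]);z=np.array([.253,.967])
p=np.array([.4845,-.1042])
for f in list(np.arange(0,1.21,.12))+[1.25]:
    a=np.radians(215.4)+f;C=pin+.075*np.array([np.cos(a),np.sin(a)])-.0185*n
    d=C-p;print(round(f,2),C.round(4),(d@n*10).round(3),(d@z*10).round(3));p=C
E
```

```text
0.0 [ 0.4975 -0.1081] 0.135 -0.005
0.12 [ 0.5031 -0.1151] 0.072 -0.053
0.24 [ 0.5096 -0.1214] 0.078 -0.044
0.36 [ 0.5167 -0.1268] 0.083 -0.035
0.48 [ 0.5244 -0.1314] 0.086 -0.025
0.6 [ 0.5327 -0.135 ] 0.089 -0.014
0.72 [ 0.5413 -0.1376] 0.09 -0.003
0.84 [ 0.5502 -0.1391] 0.09 0.007
0.96 [ 0.5591 -0.1396] 0.088 0.018
1.08 [ 0.5681 -0.139 ] 0.085 0.029
1.2 [ 0.577  -0.1373] 0.081 0.039
1.25 [ 0.5806 -0.1363] 0.032 0.019
```

play_rows:
  series:
    - [0,0,0.06,0,0,0,0]
    - [0,0.1,0,0,0,0,0]
    - [0,0.05,0,-0.02,0,0,0]
    - [0,0.05,0,-0.03,0,0,0]
    - [0,0.08,0,-0.045,0,0,0]
    - [0,0.083,0,-0.035,0,0,0]
    - [0,0.086,0,-0.025,0,0,0]
    - [0,0,0,0,0,0,0]

```text
time: 4.83
position: [0.5236, -0.1321, 0.0697]
tool_rot: [0.702, -0.09, 0.091, -0.701]
ft_force: [-0.4, -0.1, 0.1]
grip_width: 0.0003
```

```bash
python3 - <<'E'
from h import *
o=robot.get_obs();print(o['q'].round(4),o['position'].round(4),o['ft_force'])
s=eyes.camera('side');crop('s',s,'pics/s5.png',200,60,160,200,3)
E
```

```text
[-4.5390e-01  6.8960e-01  1.7811e+00 -6.0000e-04  6.7000e-01 -1.7680e+00] [ 0.5236 -0.1321  0.0697] [-0.441254   -0.14794383  0.06659646]
```

View pics/s5.png

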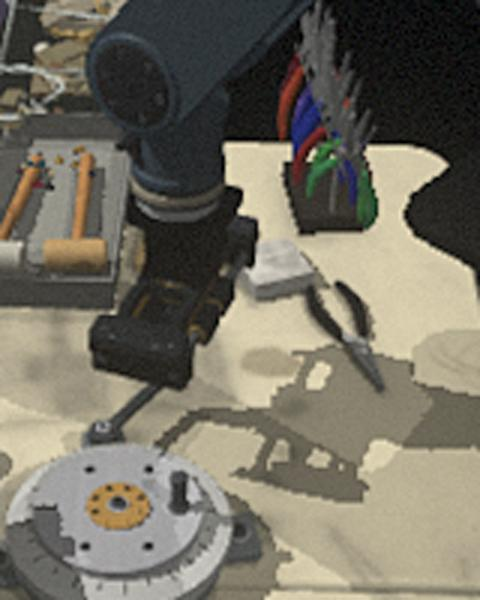

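Side view: lever arm has turned (now pointing up-right from (100,435) to (155,388)), so it is following. Continue to the stop.

play_rows:
  series:
    - [0,0.089,0,-0.014,0,0,0]
    - [0,0.09,0,-0.003,0,0,0]
    - [0,0.09,0,0.007,0,0,0]
    - [0,0.088,0,0.018,0,0,0]
    - [0,0.085,0,0.029,0,0,0]
    - [0,0.06,0,0.03,0,0,0]
    - [0,0,0,0,0,0,0]

```text
time: 5.47
position: [0.5749, -0.1382, 0.0698]
tool_rot: [0.702, -0.089, 0.091, -0.701]
ft_force: [-0.2, -0.2, -0.1]
grip_width: 0.0006
```

play_rows:
  series:
    - [0,0.02,0,0.01,0,0,0]
    - [0,0.02,0,0.01,0,0,0]
    - [0,0,0,0,0,0,0]

```text
time: 5.72
position: [0.5774, -0.1363, 0.0696]
tool_rot: [0.701, -0.09, 0.09, -0.701]
ft_force: [-1.9, -2.8, -0.1]
grip_width: 0.0003
```

```bash
python3 - <<'E'
from h import *
o=robot.get_obs();print(o['q'].round(4),o['position'].round(4),o['ft_force'])
s=eyes.camera('side');crop('s',s,'pics/s6.png',200,60,160,200,3)
E
```

```text
[-4.1990e-01  7.3250e-01  1.6424e+00 -5.0000e-04  7.6660e-01 -1.7347e+00] [ 0.5774 -0.1363  0.0696] [-1.9433778  -2.80735261 -0.1107831 ]
```

View pics/s6.png

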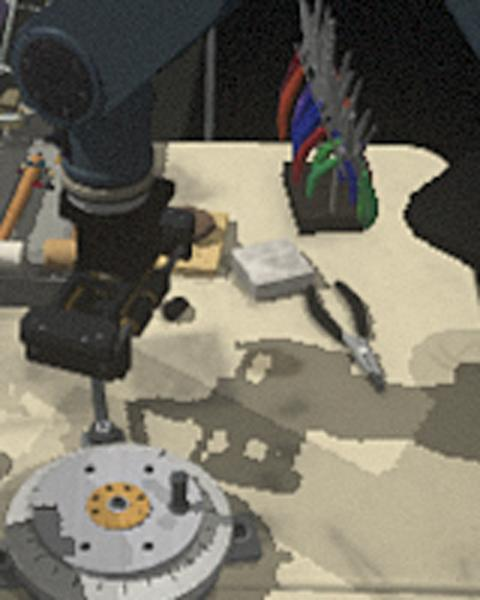

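play_rows:
  series:
    - [0,0.02,0,0.005,0,0,0]
    - [0,0.02,0,0.005,0,0,0]
    - [0,0,0,0,0,0,0]

```text
time: 6.02
position: [0.5784, -0.136, 0.0695]
tool_rot: [0.701, -0.092, 0.087, -0.701]
ft_force: [-8.4, -3.6, 3.8]
grip_width: 0.0005
```

play_rows:
  series:
    - [0,0.02,0,0.005,0,0,0]
    - [0,0.02,0,0.005,0,0,0]
    - [0,0,0,0,0,0,0]

```text
time: 6.27
position: [0.5789, -0.136, 0.0694]
tool_rot: [0.701, -0.095, 0.084, -0.701]
ft_force: [-16.7, -7.0, 11.0]
grip_width: 0.0007
```

play_rows:
  series:
    - [0,-0.15,0,0,0,0,0]
    - [0,-0.25,0,0,0,0,0]
    - [0,0,-0.3,0,0,0,0]
    - [0,0,-0.4,0,0,0,0]
    - [0,0,-0.4,0,0,0,0]
    - [0,-0.18,0,0.28,0,0,0]
    - [0,-0.18,0,0.28,0,0,0]
    - [0,-0.18,0,0.28,0,0,0]
    - [0,-0.18,0,0.28,0,0,0]
    - [0,0,0,0,0,0,0]

```text
time: 7.1
position: [0.5025, 0.0061, 0.1797]
tool_rot: [-0.7, 0.09, -0.088, 0.703]
ft_force: [-0.2, -1.3, -0.1]
grip_width: 0.0004
```

play_rows:
  series:
    - [0,0,0,0,0,0.0363,0]
    - [0,0,0,0,0,0.0363,0]
    - [0,0,0,0,0,0.0363,0]
    - [0,0,0,0,0,0.0363,0]
    - [0,0,0,0,0,0.0363,0]
    - [0,0,0,0,0,0.0363,0]
    - [0,0,0,0,0,0.0363,0]
    - [0,0,0,0,0,0.0363,0]
    - [0,0,0,0,0,0.0363,0]
    - [0,0,0,0,0,0.0363,0]
    - [0,0,0,0,0,0,0]

```text
time: 8.02
position: [0.5066, 0.0007, 0.1799]
tool_rot: [-0.54, 0.455, -0.456, 0.542]
ft_force: [-0.1, 0.4, -0.9]
grip_width: 0.0006
```

```bash
cat >> h.py <<'E'
from scipy.spatial.transform import Rotation as Ro
def st(tgt=None):
    o=robot.get_obs();R=Ro.from_quat(o['tool_rot']).as_matrix()
    print(o['time'],o['q'].round(3),o['position'].round(4),o['ft_force'].round(1),'xyaw',np.degrees(np.arctan2(R[1,0],R[0,0])).round(2),'zyaw',np.degrees(np.arctan2(R[1,2],R[0,2])).round(2),'tilt',R[2].round(3))
    if tgt is not None: print('row total',(R.T@(np.array(tgt)-o['position'])*10).round(3))
    return o
E
python3 - <<'E'
from h import *
st([.5082,-.0005,.095])
s=eyes.camera('side');crop('s',s,'pics/s7.png',200,60,200,200,3)
t=eyes.camera('top');crop('t',t,'pics/t7.png',150,130,200,150,4)
E
```

```text
8.0167 [-2.200e-01  4.690e-01  1.797e+00  1.000e-03  8.740e-01 -3.940e-01] [0.5066 0.0007 0.1799] [-0.1  0.4 -0.9] xyaw -80.12 zyaw 9.88 tilt [-0.    -1.     0.002]
row total [0.014 0.849 0.011]
```

View pics/s7.png

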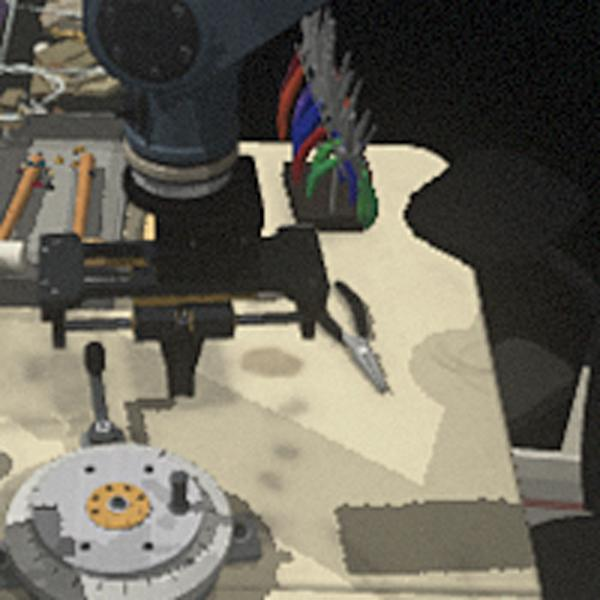

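View pics/t7.png

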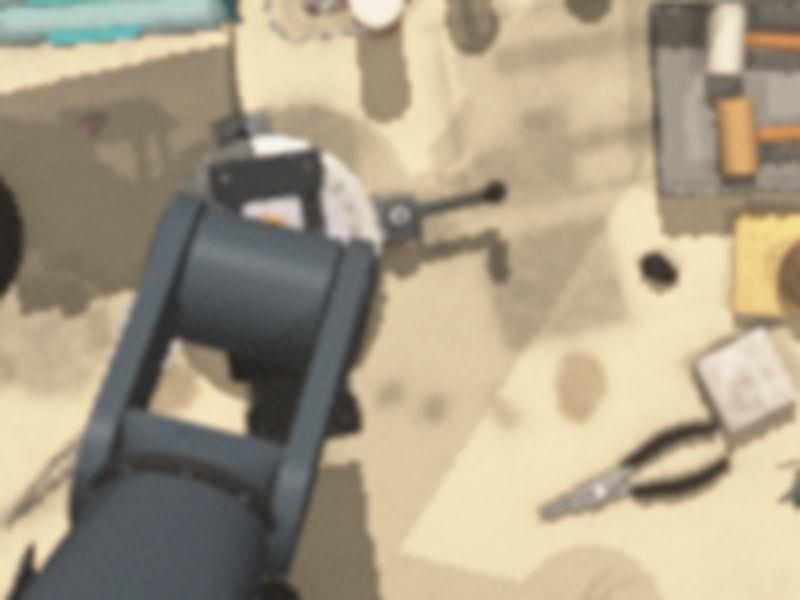

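play_rows:
  series:
    - [0,0.01,0.3,0.01,0,0,0]
    - [0,0,0.3,0,0,0,0]
    - [0,0,0.25,0,0,0,0]
    - [0,0,0,0,0,0,0]
    - [0,-0.06,0,0,0,0,0]
    - [0,-0.03,0,0,0,0,0]
    - [0,0,0,0,0,0,0]

```text
time: 8.7
position: [0.5063, 0.009, 0.096]
tool_rot: [-0.541, 0.453, -0.455, 0.543]
ft_force: [-0.6, 0.3, 0.2]
grip_width: 0.0004
```

```bash
python3 - <<'E'
from h import *
st([.5068,.0074,.095])
k=unproj('top',((493.5/4-.5+150),190.5/4-.5+130),.068)[:2]-np.array([.5765,-.0693]);print(np.hypot(*k),np.degrees(np.arctan2(k[1],k[0]))%360-215.4)
s=eyes.camera('side');crop('s',s,'pics/s8.png',180,120,140,160,4)
E
```

```text
8.7 [-0.203  0.615  1.856  0.     0.667 -0.38 ] [0.5063 0.009  0.096 ] [-0.6  0.3  0.2] xyaw -79.91 zyaw 10.09 tilt [ 0.001 -1.     0.003]
row total [0.016 0.01  0.002]
0.07397653867382734 69.21519901021614
```

View pics/s8.png

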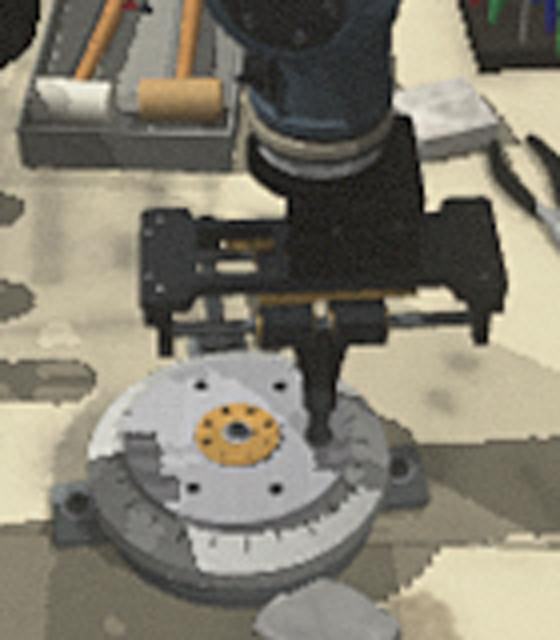

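play_rows:
  series:
    - [0,-0.0292,0,-0.0091,0,0.02,0]
    - [0,-0.0292,0,-0.0091,0,0.02,0]
    - [0,-0.0292,0,-0.0091,0,0.02,0]
    - [0,-0.0292,0,-0.0091,0,0.02,0]
    - [0,-0.0292,0,-0.0091,0,0.02,0]
    - [0,-0.0292,0,-0.0091,0,0.02,0]
    - [0,-0.0292,0,-0.0091,0,0.02,0]
    - [0,-0.0292,0,-0.0091,0,0.02,0]
    - [0,-0.0292,0,-0.0091,0,0.02,0]
    - [0,-0.0292,0,-0.0091,0,0.02,0]
    - [0,0,0,0,0,0,0]

```text
time: 9.67
position: [0.5012, 0.038, 0.0961]
tool_rot: [0.373, -0.599, 0.601, -0.376]
ft_force: [2.5, -1.0, 0.2]
grip_width: 0.0004
```

```bash
cat >> h.py <<'E'
def want(pa,gap=0.0,z=.096):
    A=np.array([.549,.0312]);a=np.radians(pa);r=np.array([np.cos(a),np.sin(a)]);t=np.array([np.sin(a),-np.cos(a)])
    return np.r_[A+.046*r-(.016+gap)*t,z]
E
python3 - <<'E'
from h import *
o=st();R=Ro.from_quat(o['tool_rot']).as_matrix();zy=np.degrees(np.arctan2(R[1,2],R[0,2]));st(want(zy+180))
s=eyes.camera('side');crop('s',s,'pics/s9.png',180,120,140,160,4)
E
```

```text
9.6667 [-0.147  0.612  1.867 -0.     0.658  0.307] [0.5012 0.038  0.0961] [ 2.5 -1.   0.2] xyaw -116.01 zyaw -26.01 tilt [-0.001 -1.     0.005]
9.6667 [-0.147  0.612  1.867 -0.     0.658  0.307] [0.5012 0.038  0.0961] [ 2.5 -1.   0.2] xyaw -116.01 zyaw -26.01 tilt [-0.001 -1.     0.005]
row total [ 0.011  0.001 -0.001]
```

View pics/s9.png

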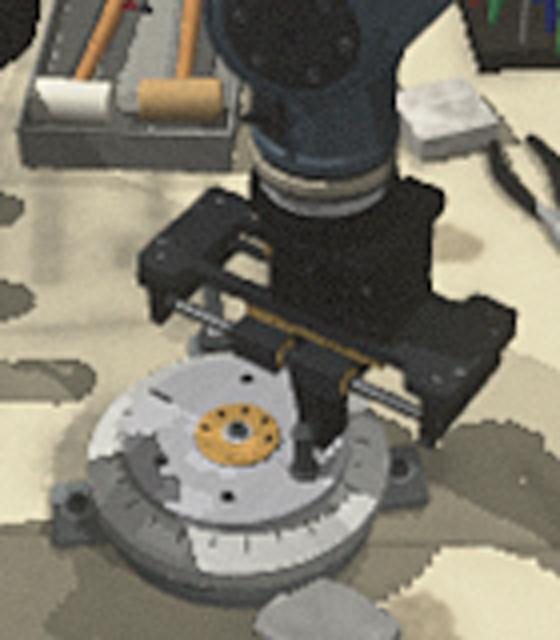

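play_rows:
  series:
    - [0,-0.0292,0,-0.0091,0,0.02,0]
    - [0,-0.0292,0,-0.0091,0,0.02,0]
    - [0,-0.0292,0,-0.0091,0,0.02,0]
    - [0,-0.0292,0,-0.0091,0,0.02,0]
    - [0,-0.0292,0,-0.0091,0,0.02,0]
    - [0,-0.0292,0,-0.0091,0,0.02,0]
    - [0,-0.0292,0,-0.0091,0,0.02,0]
    - [0,-0.0292,0,-0.0091,0,0.02,0]
    - [0,-0.0292,0,-0.0091,0,0.02,0]
    - [0,-0.0292,0,-0.0091,0,0.02,0]
    - [0,0,0,0,0,0,0]

```text
time: 10.63
position: [0.5132, 0.0649, 0.0957]
tool_rot: [0.17, -0.686, 0.687, -0.172]
ft_force: [0.3, -2.7, 0.1]
grip_width: 0.0006
```

play_rows:
  series:
    - [0,-0.0292,0,-0.0091,0,0.02,0]
    - [0,-0.0292,0,-0.0091,0,0.02,0]
    - [0,-0.0292,0,-0.0091,0,0.02,0]
    - [0,-0.0292,0,-0.0091,0,0.02,0]
    - [0,-0.0292,0,-0.0091,0,0.02,0]
    - [0,-0.0292,0,-0.0091,0,0.02,0]
    - [0,-0.0292,0,-0.0091,0,0.02,0]
    - [0,-0.0292,0,-0.0091,0,0.02,0]
    - [0,-0.0292,0,-0.0091,0,0.02,0]
    - [0,0,0,0,0,0,0]

```text
time: 11.47
position: [0.534, 0.0797, 0.0948]
tool_rot: [0.026, 0.707, -0.706, -0.028]
ft_force: [-1.6, 0.4, 1.4]
grip_width: 0.0004
```

```bash
python3 - <<'E'
from h import *
o=st();R=Ro.from_quat(o['tool_rot']).as_matrix();zy=np.degrees(np.arctan2(R[1,2],R[0,2]));st(want(zy+180))
s=eyes.camera('side');crop('s',s,'pics/s10.png',180,160,120,120,5);cv2.imwrite('pics/s10raw.png',s[:,:,::-1])
t=eyes.camera('top');crop('t',t,'pics/t10.png',170,140,100,100,6)
E
```

```text
11.4667 [-5.900e-02  6.460e-01  1.768e+00  1.000e-03  7.300e-01  1.586e+00] [0.534  0.0797 0.0948] [-1.6  0.4  1.4] xyaw 175.68 zyaw -94.32 tilt [ 0.003 -1.    -0.001]
11.4667 [-5.900e-02  6.460e-01  1.768e+00  1.000e-03  7.300e-01  1.586e+00] [0.534  0.0797 0.0948] [-1.6  0.4  1.4] xyaw 175.68 zyaw -94.32 tilt [ 0.003 -1.    -0.001]
row total [-0.026 -0.013  0.013]
```

View pics/s10.png

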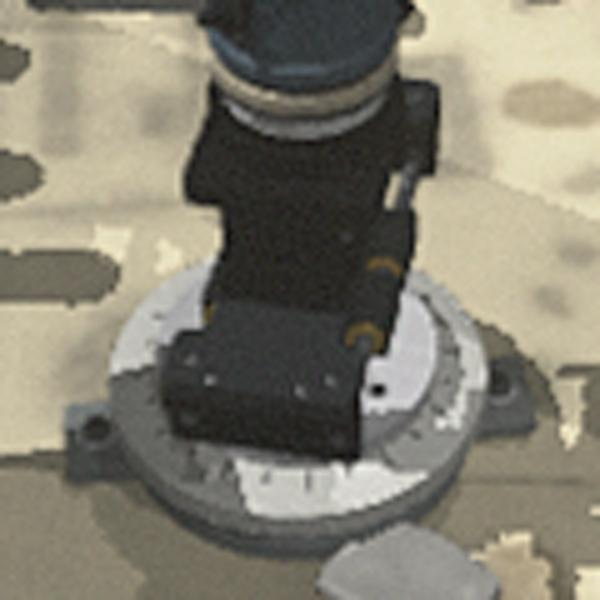

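View pics/t10.png

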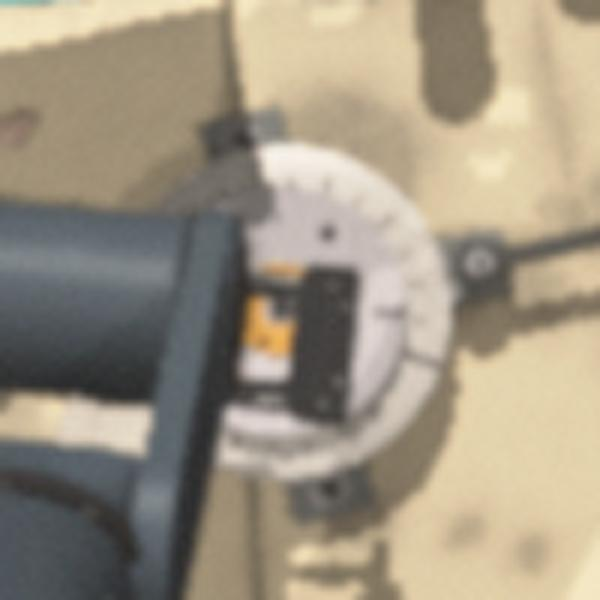

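```bash
cat >> h.py <<'E'
AX=np.array([.549,.0306])   # top-camera axis estimate (for top-view angle work)
def polar(img,z,a0,a1,r0,r1,axis=AX,da=.1,dr=.00025):
    an=np.arange(a0,a1,da);rr=np.arange(r0,r1,dr)
    a,r=np.meshgrid(np.radians(an),rr)
    zz=z if np.isscalar(z) else np.interp(r,z[0],z[1])
    P=np.stack([axis[0]+r*np.cos(a),axis[1]+r*np.sin(a),zz+0*a],-1).reshape(-1,3)
    uv=proj('top',P).astype(np.float32).reshape(a.shape+(2,))
    return an,rr,cv2.remap(img,uv[...,0],uv[...,1],cv2.INTER_CUBIC)
def lineang(img,z,a0,a1,r0,r1,axis=AX):
    an,rr,p=polar(img,z,a0,a1,r0,r1,axis);g=cv2.cvtColor(p,cv2.COLOR_RGB2GRAY).astype(float)
    m=g.mean(0);k=m.argmin();b=np.percentile(m,70);w=np.clip(b-m,0,None);s=slice(max(0,k-40),k+41);w=np.where(w>.4*(b-m[k]),w,0)
    return (an[s]*w[s]).sum()/w[s].sum(),b-m[k]
def check(n):
    ims=[eyes.camera('top') for _ in range(n)];return np.mean(ims,0).astype(np.uint8)
E
python3 - <<'E'
from h import *
t=check(3);cv2.imwrite('pics/t11raw.png',t[:,:,::-1])
T=lambda x,y:((x+.5)/6-.5+170,(y+.5)/6-.5+140)
for nm,p,z in(('mi',(378,311),.056),('mo',(402,313),.056),('zi',(412,354),.046),('zo',(438,364),.040)):
    v=unproj('top',T(*p),z)[:2]-AX;print(nm,np.hypot(*v).round(4),np.degrees(np.arctan2(v[1],v[0]))%360)
print('mark',lineang(t,.056,255,290,.050,.0635)); print('zero',lineang(t,[[.067,.086],[.046,.040]],235,265,.069,.084))
b=cv2.imread('pics/top0.png')[:,:,::-1];print('zero0',lineang(b,[[.067,.086],[.046,.040]],235,265,.069,.084))
E
```

```text
mi 0.0499 270.75318597556793
mo 0.0621 269.9111565291115
zi 0.0704 253.07835500992866
zo 0.0844 252.68796379665295
mark (np.float64(269.4868445353971), np.float64(53.1037037037037))
zero (np.float64(252.26624428042405), np.float64(45.43833333333333))
zero0 (np.float64(252.25301405949858), np.float64(40.35833333333332))
```

play_rows:
  series:
    - [0,-0.0292,0,-0.0091,0,0.02,0]
    - [0,-0.0292,0,-0.0091,0,0.02,0]
    - [0,-0.0292,0,-0.0091,0,0.02,0]
    - [0,-0.0292,0,-0.0091,0,0.02,0]
    - [0,0,0,0,0,0,0]
    - [0,0,0,0,0,0,0]

```text
time: 12.22
position: [0.5474, 0.081, 0.0944]
tool_rot: [0.115, 0.698, -0.698, -0.115]
ft_force: [-1.3, 0.6, -0.8]
grip_width: 0.0004
```

```bash
cat >> h.py <<'E'
def meas(n=3,a0=None):
    t=check(n);print('mark',lineang(t,.056,a0 or 240,275,.050,.0635),'zero',lineang(t,[[.067,.086],[.046,.040]],240,265,.069,.084));return t
E
python3 - <<'E'
from h import *
st();t=meas();crop('t',t,'pics/t12.png',170,140,100,100,6)
E
```

```text
12.2167 [-0.055  0.658  1.736  0.     0.748  1.841] [0.5474 0.081  0.0944] [-1.3  0.6 -0.8] xyaw 161.34 zyaw -108.66 tilt [ 0. -1. -0.]
mark (np.float64(254.9815587862693), np.float64(45.166666666666686)) zero (np.float64(252.13167595611614), np.float64(47.03166666666664))
```

View pics/t12.png

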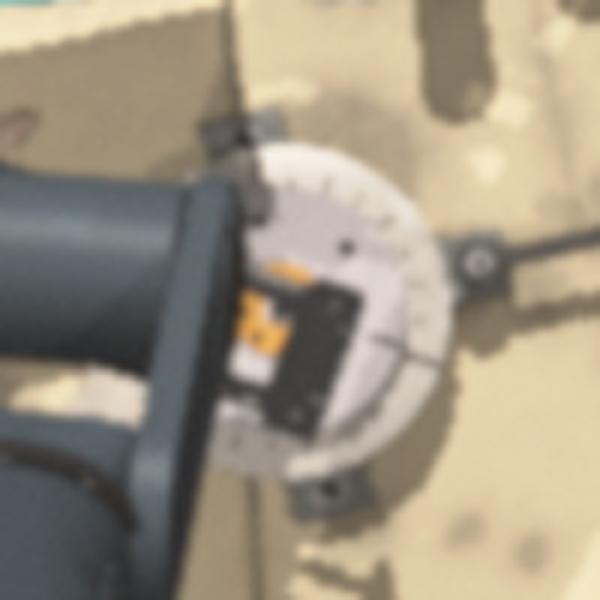

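play_rows:
  series:
    - [0,-0.0089,0,-0.0028,0,0.0061,0]
    - [0,-0.0089,0,-0.0028,0,0.0061,0]
    - [0,0,0,0,0,0,0]
    - [0,0,0,0,0,0,0]

```text
time: 12.7
position: [0.5491, 0.0809, 0.0944]
tool_rot: [0.129, 0.695, -0.695, -0.129]
ft_force: [-1.1, 1.6, -0.0]
grip_width: 0.0008
```

```bash
python3 - <<'E'
from h import *
st();t=meas(4)
E
```

```text
12.7 [-0.055  0.659  1.731  0.     0.752  1.882] [0.5491 0.0809 0.0944] [-1.1  1.6 -0. ] xyaw 159.01 zyaw -110.99 tilt [ 0.001 -1.     0.   ]
mark (np.float64(253.22047089259155), np.float64(46.00740740740741)) zero (np.float64(252.26108840808266), np.float64(45.84833333333333))
```

play_rows:
  series:
    - [0,-0.0077,0,-0.0024,0,0.0053,0]
    - [0,0,0,0,0,0,0]
    - [0,0,0,0,0,0,0]

```text
time: 13.15
position: [0.5503, 0.0808, 0.0945]
tool_rot: [0.135, 0.694, -0.694, -0.135]
ft_force: [-2.7, 1.9, -1.3]
grip_width: 0.0005
```

```bash
python3 - <<'E'
from h import *
st();t=meas(4);crop('t',t,'pics/t13.png',205,170,50,50,12)
for ax in ([.5492,.0306],[.5487,.0306],[.5497,.0306]):
    print(ax,lineang(t,.056,240,275,.050,.0635,ax),lineang(t,[[.067,.086],[.046,.040]],240,265,.069,.084,ax))
an,rr,p=polar(t,[[0,.0645,.0655,.067,.086],[.056,.056,.046,.046,.040]],235,270,.04,.09)
cv2.imwrite('pics/p13.png',cv2.resize(p,None,fx=2,fy=3)[:,:,::-1])
E
```

```text
13.15 [-0.055  0.66   1.729  0.     0.753  1.899] [0.5503 0.0808 0.0945] [-2.7  1.9 -1.3] xyaw 158.05 zyaw -111.95 tilt [-0. -1. -0.]
mark (np.float64(252.16616214129547), np.float64(48.81481481481481)) zero (np.float64(252.26418709590448), np.float64(45.95000000000002))
[0.5492, 0.0306] (np.float64(251.94209193936658), np.float64(48.796296296296305)) (np.float64(252.14344483714459), np.float64(45.905))
[0.5487, 0.0306] (np.float64(252.43139361255697), np.float64(48.844444444444434)) (np.float64(252.4712340716661), np.float64(45.37499999999997))
[0.5497, 0.0306] (np.float64(251.5088560414377), np.float64(48.74259259259259)) (np.float64(251.7625363632524), np.float64(45.883333333333326))
```

View pics/t13.png

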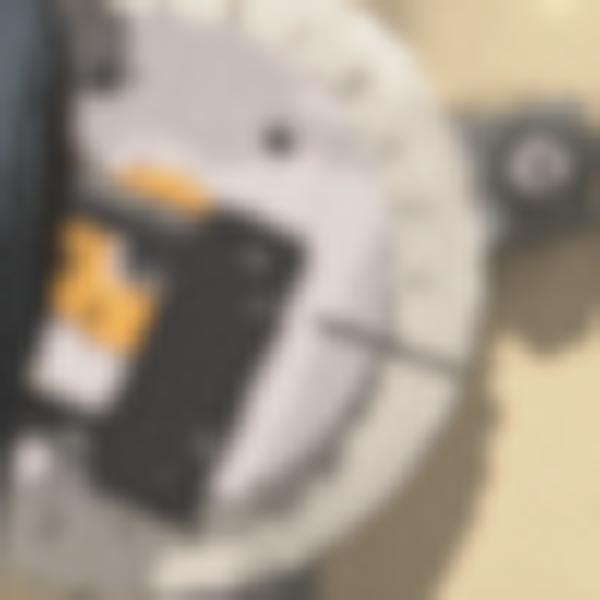

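View pics/p13.png

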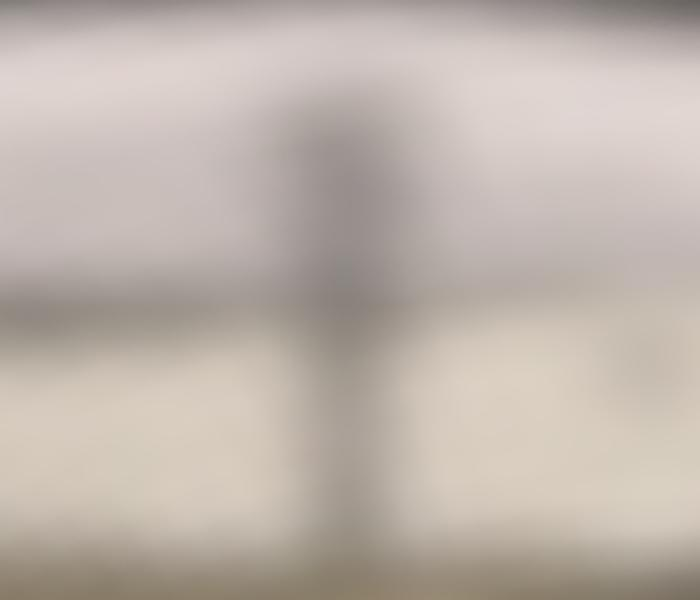

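play_rows:
  series:
    - [0,0.05,0,0,0,0,0]
    - [0,0.15,0,0,0,0,0]
    - [0,0,-0.3,0,0,0,0]
    - [0,0,-0.4,0,0,0,0]
    - [0,0,-0.4,0,0,0,0]
    - [0,0,0,0,0,0,0]

```text
time: 13.85
position: [0.5379, 0.0879, 0.2125]
tool_rot: [0.141, 0.695, -0.693, -0.128]
ft_force: [1.2, 0.8, -0.0]
grip_width: 0.0003
```

```bash
python3 - <<'E'
from h import *
st();t=meas(3)
# push-home pre pose for xyaw -15+... 
print(unproj('side',(0,0),0)[:1])
E
```

```text
13.85 [-4.300e-02  4.600e-01  1.684e+00 -1.000e-03  9.780e-01  1.911e+00] [0.5379 0.0879 0.2125] [ 1.2  0.8 -0. ] xyaw 158.08 zyaw -111.92 tilt [-0.019 -1.    -0.006]
mark (np.float64(252.24574958354597), np.float64(49.27777777777777)) zero (np.float64(252.1717128053287), np.float64(49.56333333333333))
[1.98093998]
```

play_rows:
  series:
    - [0,-0.241,0,0.274,0,0,0]
    - [0,-0.241,0,0.274,0,0,0]
    - [0,-0.241,0,0.274,0,0,0]
    - [0,-0.241,0,0.274,0,0,0]
    - [0,-0.241,0,0.274,0,0,0]
    - [0,-0.241,0,0.274,0,0,0]
    - [0,-0.241,0,0.274,0,0,0]
    - [0,0,0,0,0,0,0]
    - [0,0,0.35,0,0,0,0]
    - [0,0,0,0,0,0,0]

```text
time: 14.83
position: [0.6122, -0.152, 0.1628]
tool_rot: [0.131, 0.695, -0.693, -0.14]
ft_force: [-2.0, 1.6, -1.0]
grip_width: 0.0002
```

```bash
python3 - <<'E'
from h import *
st([.623,-.1534,.07])
t=meas(2);crop('t',t,'pics/t14.png',170,120,160,120,5)
s=eyes.camera('side');crop('t',s,'pics/s14.png',180,100,140,160,4)
b=np.radians(158);n=np.array([np.cos(b),np.sin(b)]);z=np.array([np.cos(b+np.pi/2),np.sin(b+np.pi/2)])
pin=np.array([.5765,-.0693]);p=None
for f in list(np.arange(1.2,-.01,-.12))+[-.05]:
    a=np.radians(215.4)+f;C=pin+.075*np.array([np.cos(a),np.sin(a)])-.0185*n
    if p is not None: d=C-p;print(round(f,2),C.round(4),(d@n*10).round(3),(d@z*10).round(3))
    else:print(C)
    p=C
E
```

```text
14.8333 [-0.42   0.64   1.483 -0.     1.031  1.536] [ 0.6122 -0.152   0.1628] [-2.   1.6 -1. ] xyaw 157.96 zyaw -112.04 tilt [ 0.013 -1.    -0.   ]
row total [-0.117  0.926 -0.027]
mark (np.float64(252.17016755343752), np.float64(60.54999999999998)) zero (np.float64(261.4186923282423), np.float64(4.638333333333335))
[ 0.61199376 -0.14895307]
1.08 [ 0.6032 -0.1506] 0.076 0.049
0.96 [ 0.5942 -0.1512] 0.081 0.039
0.84 [ 0.5852 -0.1508] 0.085 0.029
0.72 [ 0.5763 -0.1492] 0.088 0.019
0.6 [ 0.5677 -0.1466] 0.09 0.008
0.48 [ 0.5595 -0.143 ] 0.09 -0.003
0.36 [ 0.5517 -0.1384] 0.089 -0.013
0.24 [ 0.5446 -0.133 ] 0.087 -0.024
0.12 [ 0.5382 -0.1267] 0.083 -0.034
0.0 [ 0.5325 -0.1197] 0.079 -0.044
-0.05 [ 0.5304 -0.1166] 0.031 -0.021
```

View pics/t14.png

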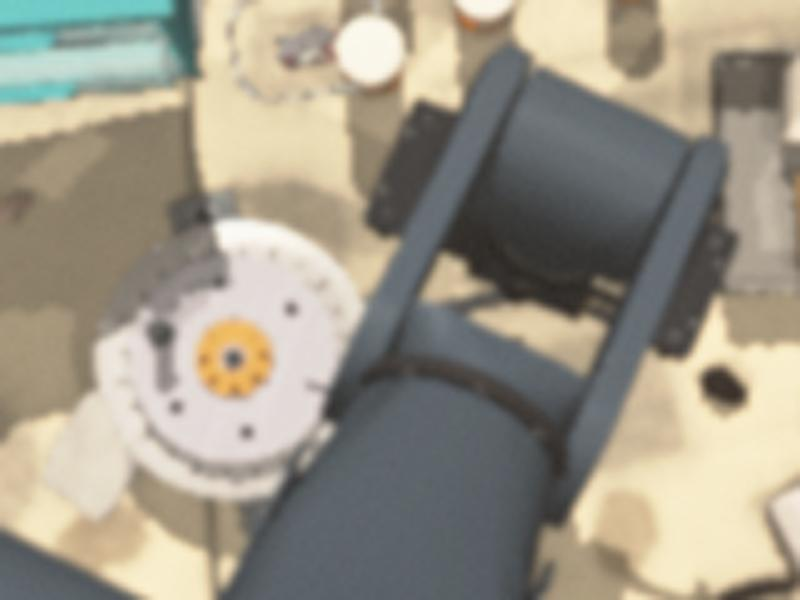

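View pics/s14.png

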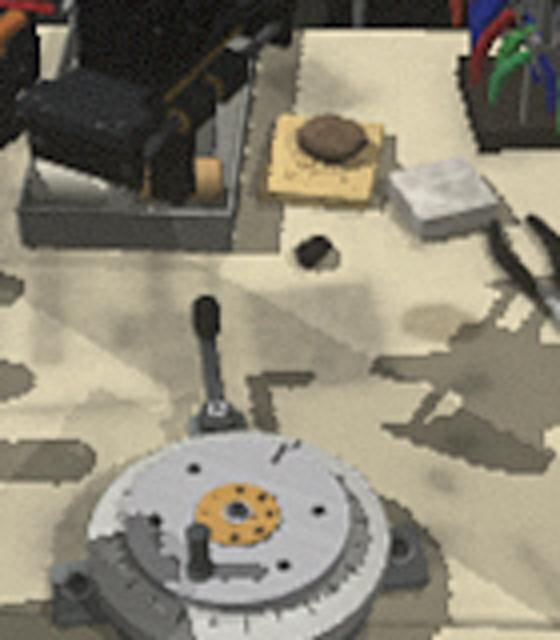

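play_rows:
  series:
    - [0,-0.12,0,-0.02,0,0,0]
    - [0,0,0.3,0,0,0,0]
    - [0,0,0.3,0,0,0,0]
    - [0,0,0.31,0,0,0,0]
    - [0,0,0,0,0,0,0]
    - [0,0,0,0,0,0,0]

```text
time: 15.48
position: [0.6277, -0.1544, 0.0782]
tool_rot: [0.133, 0.694, -0.694, -0.135]
ft_force: [-0.2, -0.5, 0.2]
grip_width: 0.0004
```

```bash
python3 - <<'E'
from h import *
st([.612,-.149,.07])
s=eyes.camera('side');crop('t',s,'pics/s15.png',180,100,140,160,4)
# side-camera prediction at alignment: project mark and zero line for angle 252.2
A=np.array([.549,.0325])
for ang in (251.2,252.2,253.2):
    a=np.radians(ang);P=[[*(A+r*np.array([np.cos(a),np.sin(a)])),z] for r,z in((.048,.056),(.0645,.056),(.067,.046),(.086,.04))]
    print(ang,((proj('side',P)-[180,100])*4+1.5).round(1).tolist())
E
```

```text
15.4833 [-0.414  0.769  1.494 -0.     0.881  1.539] [ 0.6277 -0.1544  0.0782] [-0.2 -0.5  0.2] xyaw 158.11 zyaw -111.89 tilt [ 0.003 -1.    -0.   ]
row total [0.165 0.082 0.009]
251.2 [[274.4, 464.5], [286.8, 446.6], [288.8, 456.0], [302.7, 443.0]]
252.2 [[273.1, 464.1], [285.1, 446.0], [287.0, 455.4], [300.5, 442.3]]
253.2 [[271.8, 463.7], [283.3, 445.5], [285.2, 454.9], [298.2, 441.6]]
```

View pics/s15.png

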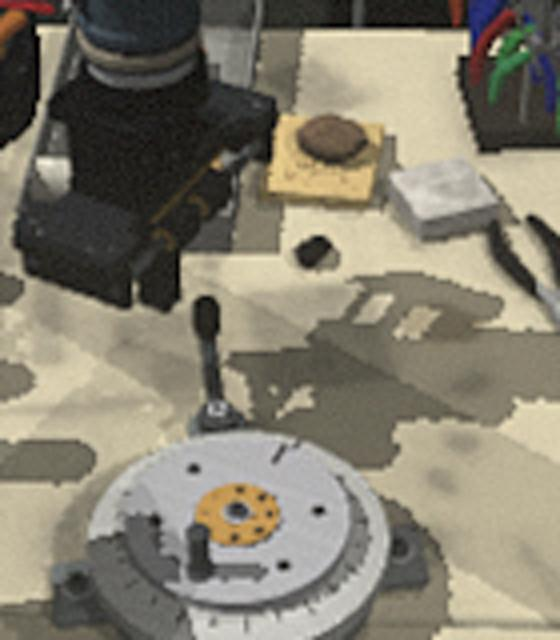

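play_rows:
  series:
    - [0,0.05,0.08,0,0,0,0]
    - [0,0.11,0,0.01,0,0,0]
    - [0,0.076,0,0.049,0,0,0]
    - [0,0.081,0,0.039,0,0,0]
    - [0,0.085,0,0.029,0,0,0]
    - [0,0.088,0,0.019,0,0,0]
    - [0,0.09,0,0.008,0,0,0]
    - [0,0.09,0,-0.003,0,0,0]
    - [0,0,0,0,0,0,0]

```text
time: 16.28
position: [0.5582, -0.1433, 0.071]
tool_rot: [0.134, 0.694, -0.694, -0.136]
ft_force: [-0.3, -0.5, 0.3]
grip_width: 0.0004
```

```bash
python3 - <<'E'
from h import *
st([.5595,-.143,.07])
s=eyes.camera('side');crop('t',s,'pics/s16.png',180,100,140,160,4)
E
```

```text
16.2833 [-0.445  0.717  1.684  0.     0.743  1.509] [ 0.5582 -0.1433  0.071 ] [-0.3 -0.5  0.3] xyaw 158.04 zyaw -111.96 tilt [ 0.003 -1.    -0.   ]
row total [-0.011  0.01  -0.008]
```

View pics/s16.png

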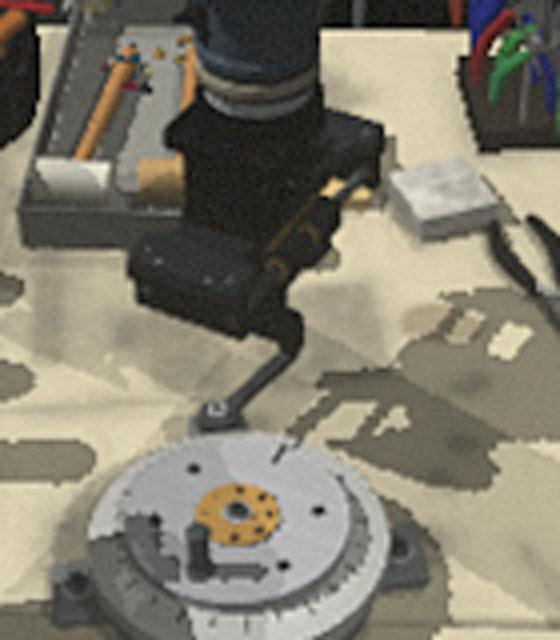

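play_rows:
  series:
    - [0,0.08,0,-0.015,0,0,0]
    - [0,0.087,0,-0.024,0,0,0]
    - [0,0.083,0,-0.034,0,0,0]
    - [0,0.06,0,-0.035,0,0,0]
    - [0,0,0,0,0,0,0]

```text
time: 16.75
position: [0.5337, -0.1207, 0.0703]
tool_rot: [0.133, 0.695, -0.694, -0.136]
ft_force: [0.3, -0.5, 0.3]
grip_width: 0.0006
```

play_rows:
  series:
    - [0,0.02,0,-0.012,0,0,0]
    - [0,0.02,0,-0.012,0,0,0]
    - [0,0,0,0,0,0,0]

```text
time: 17.0
position: [0.5338, -0.1198, 0.0705]
tool_rot: [-0.135, -0.694, 0.695, 0.133]
ft_force: [1.8, -6.0, -1.7]
grip_width: 0.0006
```

play_rows:
  series:
    - [0,0.02,0,-0.008,0,0,0]
    - [0,0.02,0,-0.008,0,0,0]
    - [0,0,0,0,0,0,0]

```text
time: 17.25
position: [0.5337, -0.1195, 0.0708]
tool_rot: [-0.137, -0.693, 0.696, 0.131]
ft_force: [4.3, -10.3, -6.2]
grip_width: 0.0005
```

play_rows:
  series:
    - [0,0.017,0,-0.011,0,0,0]
    - [0,0.017,0,-0.011,0,0,0]
    - [0,0,0,0,0,0,0]

```text
time: 17.5
position: [0.5337, -0.1189, 0.0712]
tool_rot: [-0.139, -0.691, 0.697, 0.128]
ft_force: [6.1, -17.7, -7.7]
grip_width: 0.0006
```

play_rows:
  series:
    - [0,-0.1,0,0.05,0,0,0]
    - [0,-0.2,0,0,0,0,0]
    - [0,0,-0.3,0,0,0,0]
    - [0,0,-0.4,0,0,0,0]
    - [0,0,-0.4,0,0,0,0]
    - [0,-0.25,-0.2,0.25,0,0,0]
    - [0,-0.25,0,0.25,0,0,0]
    - [0,-0.25,0,0.25,0,0,0]
    - [0,-0.1,0,0.25,0,0,0]
    - [0,0,0,0,0,0,0]

```text
time: 18.33
position: [0.595, -0.2576, 0.2001]
tool_rot: [-0.136, -0.693, 0.694, 0.136]
ft_force: [-0.0, 0.6, -0.7]
grip_width: 0.0005
```

```bash
python3 - <<'E'
from h import *
st()
t=meas(4);crop('t',t,'pics/t17.png',170,130,130,110,6)
s=eyes.camera('side');crop('t',s,'pics/s17.png',180,100,140,160,4)
E
```

```text
18.3333 [-5.800e-01  6.110e-01  1.416e+00 -1.000e-03  1.113e+00  1.378e+00] [ 0.595  -0.2576  0.2001] [-0.   0.6 -0.7] xyaw 157.83 zyaw -112.17 tilt [-0.    -1.     0.001]
mark (np.float64(252.2056722568088), np.float64(49.425925925925924)) zero (np.float64(252.2730704817882), np.float64(47.971666666666664))
```

View pics/t17.png

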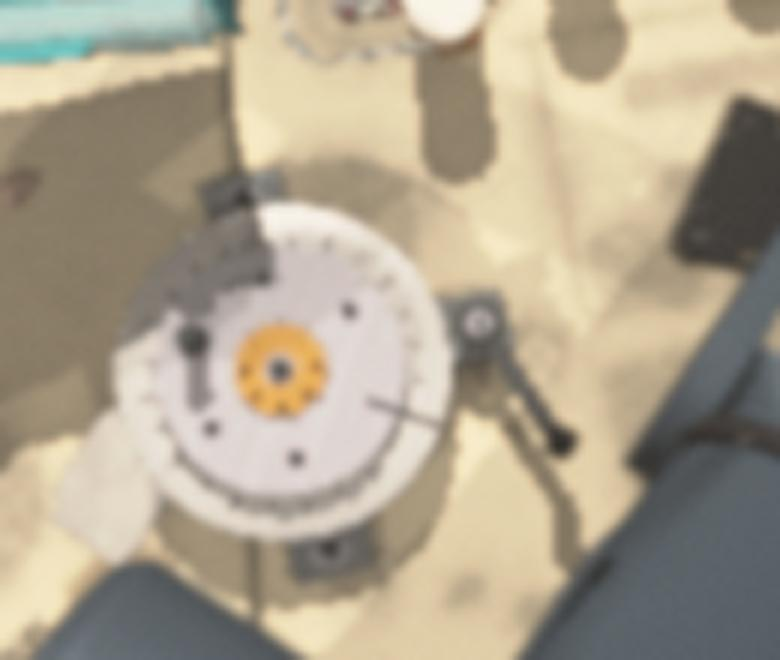

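View pics/s17.png

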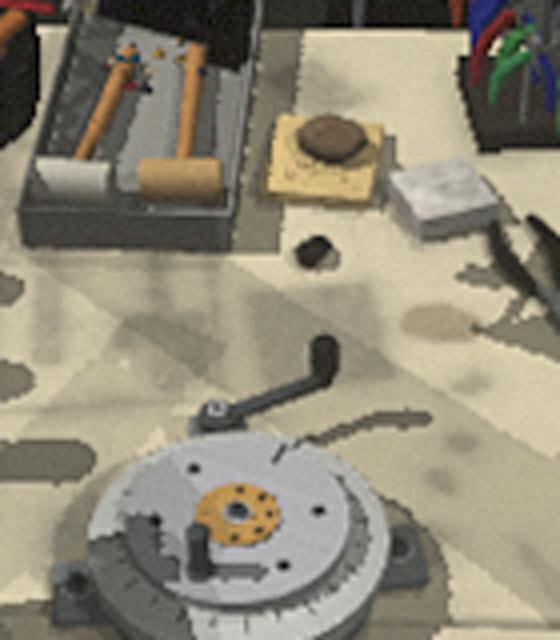

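```bash
python3 - <<'E'
from h import *
b=cv2.imread('pics/side0.png',0).astype(np.float32)
s=cv2.cvtColor(np.mean([eyes.camera('side') for _ in range(2)],0).astype(np.uint8),cv2.COLOR_RGB2GRAY).astype(np.float32)
# centroid of dark knob
for im in(b,s):
    w=im[180:197,252:268];m=np.clip(75-w,0,None);y,x=np.mgrid[180:197,252:268];print((x*m).sum()/m.sum(),(y*m).sum()/m.sum(),m.sum())
print(proj('side',[[.5153,-.113,.06],[.5153+.075*.05*.574,-.113-.075*.05*.819,.06]]))
E
```

```text
260.48735533647664 189.90912987569652 2333.0
260.5239646347138 189.84364820846906 2149.0
[[260.76069829 186.81698751]
 [260.03382106 185.93841162]]
```

```bash
python3 - <<'E'
from h import *
print(ticket.hand_in()); st()
E
```

```text
the job is handed in; nothing more can be done
None
the job is handed in; nothing more can be done
```

The blank is indexed to its next hole: the plate stands at its station with the index mark on the zero line, and the clamp lever is home again. I did it in the order asked, with the gripper shut and only the outside of the fingers touching the knob and the post. The job was handed in at about 18.6 s.

1. **Lever out:** I pushed the lever until it hit its stop. Force rose to about 17–21 N with no further travel, and the top camera put the lever at 69° (1.2 rad is 68.8°).
2. **Plate round:** I pushed the post about 118° clockwise, using small steps at the end.
3. **Lever home:** I pushed the lever until it hit its stop, at about 20 N without movement.

- **Alignment:** the last top-camera check, after clamping, put the index mark at 252.21° and the zero line at 252.27°. I put the uncertainty at 0.2–0.3°, mostly from how well I know the axis position. The side picture agreed with the line positions projected for 252.2°.
- **Lever home:** the knob came back to within 0.1 px of its starting position in the side view, roughly 0.005 rad.
- **Hand clear:** the hand was well away at the end, with the force near zero.

I did not measure the loose items one by one. In the last pictures those in view showed no visible change. No check failed. One top-camera reading of the zero line, mid-job, was wrong because the arm hid the line, so I ignored it.

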